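Line up the wrapped gifts by height on the display ledge

TASK

Line the four wrapped gift boxes up by height on the black display ledge: one standing upright in the middle of each white square, straight with the ledge, the tallest next to the gold star and then each shorter than the last, down to the shortest beside the little fir tree. Do not let any gift fall over on the way.

Things in the scene. Friction and masses are not known exactly. Their poses are not given: they have to be found in the camera images.
- gift_green: Loose wrapped gift box, green wrapping paper, red ribbon and bow: 46 mm x 46 mm square, 120 mm tall without the bow, which is 28 mm across and stands 8 mm high in the middle of the top; stands upright on the table at the start. Firm paper-covered card, about 180 g. Origin: centre of the underside; z up, x and y square to its four (equal) sides.
- gift_blue: Loose wrapped gift box, blue wrapping paper, white ribbon and bow: 48 mm x 48 mm square, 95 mm tall without the bow, which is 28 mm across and stands 8 mm high in the middle of the top; stands upright on the table at the start. Firm paper-covered card, about 160 g. Origin: centre of the underside; z up, x and y square to its four (equal) sides.
- gift_yellow: Loose wrapped gift box, yellow wrapping paper, red ribbon and bow: 50 mm x 50 mm square, 70 mm tall without the bow, which is 28 mm across and stands 8 mm high in the middle of the top; stands upright on the table at the start. Firm paper-covered card, about 140 g. Origin: centre of the underside; z up, x and y square to its four (equal) sides.
- gift_red: Loose wrapped gift box, red wrapping paper, white ribbon and bow: 56 mm x 56 mm square, 45 mm tall without the bow, which is 28 mm across and stands 8 mm high in the middle of the top; stands upright on the table at the start. Firm paper-covered card, about 120 g. Origin: centre of the underside; z up, x and y square to its four (equal) sides.
- mark_1: White 64 mm square on top of the black display ledge (fixed slab 520 mm long, 110 mm deep, 20 mm high, somewhat turned on the table), in a row of four at 90 mm spacing along it: the first, at the ledge's +y end (robot's left). Flat, no height to speak of. Origin: its centre at the ledge's top, 20 mm above the table; x across the ledge, away from the robot, y along the row, z up.
- mark_2: White 64 mm square on top of the black display ledge (fixed slab 520 mm long, 110 mm deep, 20 mm high, somewhat turned on the table), in a row of four at 90 mm spacing along it: the second from the +y end. Flat, no height to speak of. Origin: its centre at the ledge's top, 20 mm above the table; x across the ledge, away from the robot, y along the row, z up.
- mark_3: White 64 mm square on top of the black display ledge (fixed slab 520 mm long, 110 mm deep, 20 mm high, somewhat turned on the table), in a row of four at 90 mm spacing along it: the third from the +y end. Flat, no height to speak of. Origin: its centre at the ledge's top, 20 mm above the table; x across the ledge, away from the robot, y along the row, z up.
- mark_4: White 64 mm square on top of the black display ledge (fixed slab 520 mm long, 110 mm deep, 20 mm high, somewhat turned on the table), in a row of four at 90 mm spacing along it: the fourth, at the ledge's -y end (robot's right). Flat, no height to speak of. Origin: its centre at the ledge's top, 20 mm above the table; x across the ledge, away from the robot, y along the row, z up.
- star: Gold-yellow flat five-pointed star, 64 mm across, 8 mm thick, fixed on the ledge beyond one end of the row, 82 mm from the centre of the nearest square. A small green fir tree (60 mm tall, 44 mm wide) is fixed likewise at the other end; star and tree may be either way round. Origin: centre of its underside, at the ledge's top.
Not all that is in view belongs to the job. Leave any purple look-alike of the gift_red alone.

How it is judged:
At the end, for the whole second after the job is handed in: From the star: green, blue, yellow, red gift, one per white square; each centred within 14 mm, underside on the ledge (-6 to +8 mm), upright within 0.1 rad, sides within 0.22 rad of the square's (any face in front), all at rest (((horizontal distance between star and mark_1 below 0.12 m and horizontal distance between gift_green and mark_1 below 0.014 m and z of gift_green in the frame of mark_1 between -0.006 and 0.008 m and (angle between the x axis of gift_green and the x axis of mark_1, either way round below 0.22 rad or angle between the x axis of gift_green and the y axis of mark_1, either way round below 0.22 rad) and horizontal distance between gift_blue and mark_2 below 0.014 m and z of gift_blue in the frame of mark_2 between -0.006 and 0.008 m and (angle between the x axis of gift_blue and the x axis of mark_2, either way round below 0.22 rad or angle between the x axis of gift_blue and the y axis of mark_2, either way round below 0.22 rad) and horizontal distance between gift_yellow and mark_3 below 0.014 m and z of gift_yellow in the frame of mark_3 between -0.006 and 0.008 m and (angle between the x axis of gift_yellow and the x axis of mark_3, either way round below 0.22 rad or angle between the x axis of gift_yellow and the y axis of mark_3, either way round below 0.22 rad) and horizontal distance between gift_red and mark_4 below 0.014 m and z of gift_red in the frame of mark_4 between -0.006 and 0.008 m and (angle between the x axis of gift_red and the x axis of mark_4, either way round below 0.22 rad or angle between the x axis of gift_red and the y axis of mark_4, either way round below 0.22 rad)) or (horizontal distance between star and mark_4 below 0.12 m and horizontal distance between gift_green and mark_4 below 0.014 m and z of gift_green in the frame of mark_4 between -0.006 and 0.008 m and (angle between the x axis of gift_green and the x axis of mark_4, either way round below 0.22 rad or angle between the x axis of gift_green and the y axis of mark_4, either way round below 0.22 rad) and horizontal distance between gift_blue and mark_3 below 0.014 m and z of gift_blue in the frame of mark_3 between -0.006 and 0.008 m and (angle between the x axis of gift_blue and the x axis of mark_3, either way round below 0.22 rad or angle between the x axis of gift_blue and the y axis of mark_3, either way round below 0.22 rad) and horizontal distance between gift_yellow and mark_2 below 0.014 m and z of gift_yellow in the frame of mark_2 between -0.006 and 0.008 m and (angle between the x axis of gift_yellow and the x axis of mark_2, either way round below 0.22 rad or angle between the x axis of gift_yellow and the y axis of mark_2, either way round below 0.22 rad) and horizontal distance between gift_red and mark_1 below 0.014 m and z of gift_red in the frame of mark_1 between -0.006 and 0.008 m and (angle between the x axis of gift_red and the x axis of mark_1, either way round below 0.22 rad or angle between the x axis of gift_red and the y axis of mark_1, either way round below 0.22 rad))) and angle between each of gift_green, gift_blue, gift_yellow, gift_red's own z axis and vertical below 0.1 rad and linear speed of each of gift_green, gift_blue, gift_yellow, gift_red below 0.02 m/s and angular speed of each of gift_green, gift_blue, gift_yellow, gift_red below 0.2 rad/s); the robot touches nothing.
It fails at once if a gift falls over (tips more than 0.8 rad) (angle between any of gift_green, gift_blue, gift_yellow, gift_red's own z axis and vertical above 0.8 rad).
It also fails if it takes over 112 s, if anything falls off the work surface, if the arm or the gripper's body presses on something with over 40 N, if the wrist force passes 120 N, or if a joint passes its speed limit or range.

ROBOT

A 6-joint arm with a two-finger parallel gripper is mounted at the origin on the work surface. World frame = base frame: x ahead of the robot, y to its left, z up, the work surface at z = 0. Lengths are in m, angles in rad, forces in N, time in s.
With the tool pointing down it reaches from about 0.35 to 0.975 m from the base axis. Payload 17.4 kg.
Tool frame: the origin (TCP) lies midway between the tips of the shut fingers; the grasp point (between the pads) lies ctrl.tcp_to_grasp behind it (ctrl.tcp_to_grasp is the distance from the TCP to the grasp point, in m); z points along the fingers, y is the line along which they close (so a half turn about z gives the same grasp; the last joint's range is limited). The gripper opens to 85 mm and grips with 20 to 120 N. Pads are 22 mm wide; open, the fingers measure 114 mm over their backs; the gripper's body (76 mm by 85 mm) begins 54 mm behind the grasp point. The pads swing forward as they close: fully open they stand 13 mm farther back than shut.
Start: joints at [1.208, 0.116, 1.442, -0, 1.584, -0.038], TCP at [0.215, 0.64, 0.231] pointing down, gripper open.
Joint ranges: [-2.83, 2.83], [-0.83, 2.19], [0.07, 2.5], [-1.14, 4.28], [0.01, 3], [-2.97, 2.97]. Speed limits (rad/s): [1.89, 1.89, 2.22, 3.14, 3.14, 3.14].

INTERFACE

Orientations are given as a unit quaternion [x, y, z, w].
In Python, from station import ctrl, cams, workorder gives the robot as it stands. The module is installed in compiled form; this text tells all that it offers.
- The arm moves only by the shell command python3 -m inch 'ROWS' [FORCE]. ROWS is JSON, a list of rows, each an object of numbers: "dx", "dy", "dz": the shift along the tool's x, y, z in cm; "spin": the turn about the tool's z in degrees; "gripper": the finger opening in cm, from 0 to 8.54. In form: [{"dx": .., "dy": .., "dz": .., "spin": .., "gripper": ..}, ...]. A call has 1 to 12 rows; each row shifts and turns the commanded pose from where the row before left it, along the tool's axes as they then stand; what a row does not reach is not made up. A row lasts 1/10 s, in which the tool goes at most 50 mm and 8.59 degrees, less where a joint would pass 70% of its speed; a pose out of reach is approached as far as the arm can. A call is refused whole if a number of a shift passes 5 or a number of a turn 8.59, either way. A call with a gripper value outside its range is refused whole. The fingers move at their own pace and stop on an object; FORCE is the grip in N (left out, the last holds). Time passes only in rows, so rows that do not move let the fingers close. It gives the time, the measured TCP pose, the force, the opening and the grip force at its end, in the units of the state.
- ctrl.read_state(): the state, without advancing time (a new reading comes with each control period).
- cams.capture(name): name is "side" or "top" or "wrist"; returns a dict with "img" (420x560x3 uint8, blue, green, red), "intrinsics" (3x3 intrinsics, pixels), "T" (4x4, takes a point from camera to world coordinates). Camera axes: x right, y down, z forward; pixel columns grow to the right and rows downward; lengths in m; the calibration is good to about 2 mm. A picture is of the moment at which its call begins. There is no depth.
- workorder.finish_job(): hands the job in; it is judged then, once.
The state is a dict: "t": time; "qpos": joint angles; "dq": joint speeds; "joint_torque": joint torques, N m; "position": TCP position; "ee_rot": TCP orientation; "ft_force": force on the tool from outside, world axes, zero at the start; "torque": the same for the moment, N m; "width": opening from 0.0 (shut) to 1.0 (fully open); "grasp_force": force on a finger pad.
Only numpy, scipy, OpenCV 4.12 (cv2) and the standard library are available. Lean on these libraries where they do the work, as an engineer would, in place of code of your own. Each camera call takes 0.05 s, during which the arm holds its last target. There are 200 camera calls.

## Working session

There is one attempt and no reset: what is moved stays moved. The work goes in short steps, Python scripts to look and compute and a shell command to move; the robot and the scene stay as the last step left them, time stands still between calls to the robot, and variables do not carry over. Pictures are saved under pics/ and viewed, at most 14 in all, crops included, and the job is handed in when it is done.

```bash
mkdir -p pics
python3 - <<'E'
from station import ctrl,cams
import cv2,numpy as np
np.set_printoptions(precision=4,suppress=True)
for n in ["top","side"]:
    c=cams.capture(n); cv2.imwrite(f"pics/{n}0.png",c["img"]); np.savez(f"{n}0.npz",**c); print(n,c["intrinsics"],c["T"])
s=ctrl.read_state(); print(s["t"],s["position"],s["ee_rot"],ctrl.tcp_to_grasp,s["width"])
E
```

```text
top [[414.0901   0.     280.4288]
 [  0.     414.0901 202.6162]
 [  0.       0.       1.    ]] [[-0.0184 -0.9859  0.1661  0.3606]
 [-0.9994  0.0232  0.0269 -0.0091]
 [-0.0304 -0.1655 -0.9857  0.9246]
 [ 0.      0.      0.      1.    ]]
side [[454.848    0.     279.8656]
 [  0.     454.848  211.2738]
 [  0.       0.       1.    ]] [[ 0.8949 -0.281   0.3467  0.1947]
 [-0.4463 -0.5643  0.6945 -0.6437]
 [ 0.0005 -0.7763 -0.6304  0.6135]
 [ 0.      0.      0.      1.    ]]
0.1 [0.2154 0.6395 0.2307] [ 0.1617  0.9868 -0.0005 -0.0001] 0.0187 0.9985408745274759
```

View pics/top0.png

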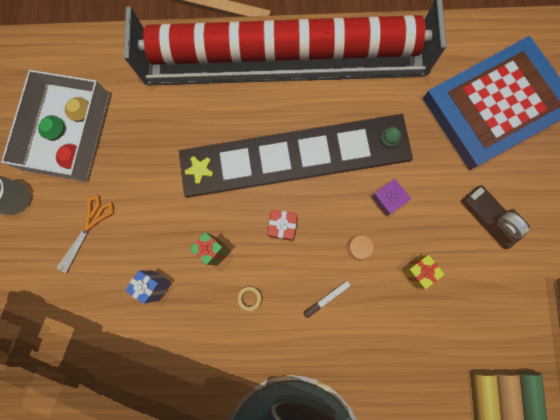

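View pics/side0.png

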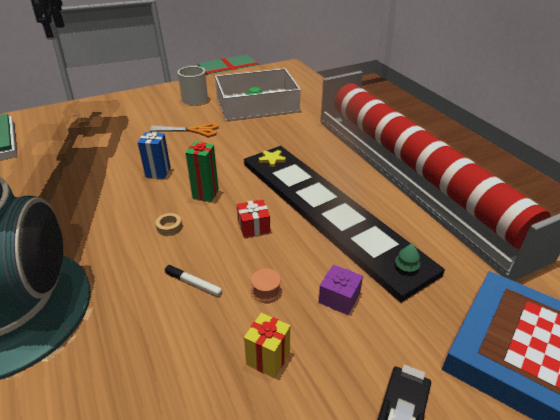

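Run:
```python
import cv2,numpy as np
im=cv2.imread("pics/top0.png")
cs=[(206,248),(142,287),(427,271),(283,225),(392,197)]
t=[cv2.resize(im[y-25:y+25,x-25:x+25],(260,260),interpolation=cv2.INTER_CUBIC) for x,y in cs]
s=cv2.resize(cv2.imread("pics/side0.png")[80:380,100:400],(260,260))
cv2.imwrite("pics/crop.png",np.vstack([np.hstack(t[:3]),np.hstack(t[3:]+[s])]))
```

```text
(no output)
```

View pics/crop.png

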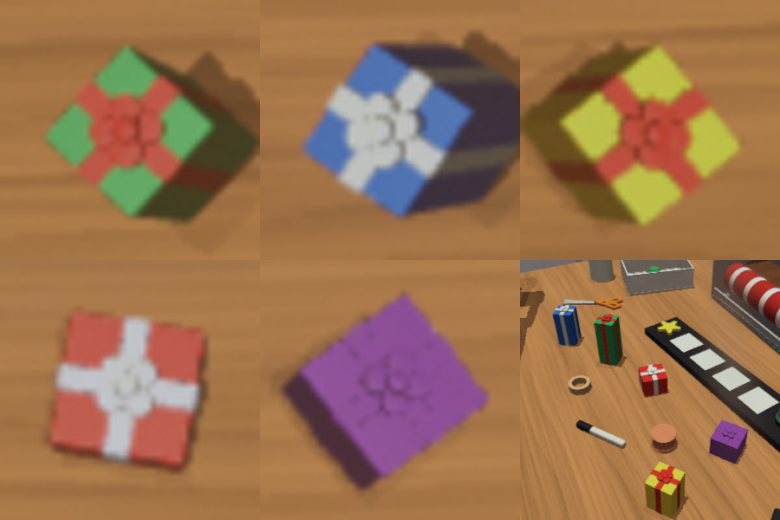

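The star is at the top view's left end (198,168), which is +y, and the tree is at (391,136). That gives green on mark_1, blue on mark_2, yellow on mark_3 and red on mark_4. There are two candidates for gift_red: red with white ribbon at (283,225), and all purple at (392,197). The first fits the description; the purple one is the look-alike and stays where it is. The other gifts are green (206,248), blue (142,287) and yellow (427,271).

```bash
cat > h.py <<'E'
import cv2,numpy as np
np.set_printoptions(precision=4,suppress=True)
def ray(c,uv,z):
    uv=np.atleast_2d(uv).astype(float); d=np.c_[uv,np.ones(len(uv))]@np.linalg.inv(c["intrinsics"]).T@c["T"][:3,:3].T
    o=c["T"][:3,3]; return (o+d*((z-o[2])/d[:,2])[:,None])[:,:2]
G=dict(green=(.12,[(45,100,90),(75,255,255)],.046),blue=(.095,[(100,100,120),(125,255,255)],.048),
 yellow=(.07,[(26,120,130),(35,255,255)],.050),red=(.045,[(0,140,130),(6,255,255)],.056))
def rect(c,m,z,up=8):
    # subpixel hull of a binary roi mask -> world rectangle
    cn=max(m,key=cv2.contourArea) if isinstance(m,list) else m
    w=ray(c,cn.reshape(-1,2)/up-0.5+0.5/up,z); (cx,cy),(a,b),ang=cv2.minAreaRect((w*1000).astype(np.float32))
    return np.array([cx/1000,cy/1000]),(a,b),(ang+45)%90-45
def mask_pts(img,lo,hi,roi,up=8,minA=200):
    x,y,r=roi; x0,y0=x-r,y-r
    big=cv2.resize(img[y0:y+r,x0:x+r],None,fx=up,fy=up,interpolation=cv2.INTER_CUBIC)
    m=cv2.inRange(cv2.cvtColor(big,cv2.COLOR_BGR2HSV),lo,hi)
    m=cv2.morphologyEx(m,cv2.MORPH_OPEN,np.ones((9,9)))
    cs,_=cv2.findContours(m,cv2.RETR_EXTERNAL,cv2.CHAIN_APPROX_NONE)
    p=np.vstack([k for k in cs if cv2.contourArea(k)>minA]).reshape(-1,2)
    return cv2.convexHull(p).reshape(-1,2)+np.array([x0,y0])*up
def gift(c,n,uv,z0=0,r=25):
    h,(lo,hi),s=G[n]; return rect(c,mask_pts(c["img"],lo,hi,(*uv,r)),h+z0)
E
python3 - <<'E'
from h import *
c=dict(np.load("top0.npz"))
for n,uv in dict(green=(206,248),blue=(142,287),yellow=(427,271),red=(283,225)).items(): print(n,*gift(c,n,uv))
for uv in [(236,164),(275,157),(314,151),(353,145)]:
    print(*rect(c,mask_pts(c["img"],(0,0,120),(179,70,255),(*uv,20)),.02))
print("star,tree",ray(c,[(198,168),(391,136)],.025))
E
```

```text
green [0.4105 0.16  ] (46.087257385253906, 45.79627227783203) -42.13256072998047
blue [0.3381 0.2929] (46.824134826660156, 47.27226257324219) -33.618350982666016
yellow [ 0.3571 -0.2778] (50.09259796142578, 50.28826904296875) 35.607215881347656
red [0.4618 0.0122] (56.045284271240234, 56.386356353759766) -10.479606628417969
[0.6051 0.1162] (66.28445434570312, 66.08052062988281) 8.043487548828125
[0.6177 0.0269] (66.45748901367188, 66.11711883544922) 8.085699081420898
[ 0.6303 -0.0622] (66.31280517578125, 66.0523910522461) 8.029001235961914
[ 0.6429 -0.1515] (66.14639282226562, 65.90095520019531) 7.972082614898682
star,tree [[ 0.5955  0.1994]
 [ 0.6581 -0.2358]]
```

```bash
cat > plan.py <<'E'
import sys; from station import ctrl; import numpy as np
from scipy.spatial.transform import Rotation as R
x,y,z,yaw=map(float,sys.argv[1:5]); s=ctrl.read_state()
Rm=R.from_quat(s["ee_rot"]).as_matrix(); now=np.degrees(np.arctan2(Rm[1,1],Rm[0,1]))
sp=(now-yaw+90)%180-90; M=Rm@R.from_euler("z",sp,degrees=True).as_matrix()
p=np.array(s["position"]); d=np.array([x,y,z])-p
f=lambda a:np.round(np.array(a),3)
print("t",round(s["t"],2),"pos",f(p),"yaw",round(now,2),"tilt",f(Rm[:,2]),"q",f(s["qpos"]),"w_cm",round(s["width"]*8.54,2),"gf",f(s["grasp_force"]),"F",f(s["ft_force"]))
print("spin",round(sp,2),"after-spin cm",f(100*M.T@d),"unspun cm",f(100*Rm.T@d))
E
python3 plan.py 0.4105 0.16 0.231 47.87
```

```text
t 0.1 pos [0.215 0.64  0.231] yaw 71.39 tilt [-0.    -0.001 -1.   ] q [ 1.208  0.116  1.442 -0.     1.584 -0.038] w_cm 8.53 gf 0.0 F [ 0.617  0.315 -0.571]
spin 23.52 after-spin cm [-4.6639e+01 -2.2472e+01  6.0000e-03] unspun cm [-3.3798e+01 -3.9217e+01  6.0000e-03]
```

```bash
python3 -m inch '[{"spin":8},{"spin":8},{"spin":7.5},{"dx":-2.5,"dy":-1.2},{"dx":-3.5,"dy":-1.7},{"dx":-3.5,"dy":-1.7},{"dx":-3.5,"dy":-1.7},{"dx":-3.5,"dy":-1.7},{"dx":-3.5,"dy":-1.7},{"dx":-3.5,"dy":-1.7},{"dx":-3.5,"dy":-1.7},{"dx":-3.5,"dy":-1.7}]' 60; python3 plan.py 0.4105 0.16 0.231 47.87
```

```text
t 0.1 pos [0.215 0.64  0.231] yaw 71.39 tilt [-0.    -0.001 -1.   ] q [ 1.208  0.116  1.442 -0.     1.584 -0.038] w_cm 8.53 gf 0.0 F [ 0.617  0.315 -0.571]
spin 23.52 after-spin cm [-4.6639e+01 -2.2472e+01  6.0000e-03] unspun cm [-3.3798e+01 -3.9217e+01  6.0000e-03]$[0]: bad value
```

```bash
python3 -m inch '[{"dx":0,"dy":0,"dz":0,"spin":8,"gripper":8.5},{"dx":0,"dy":0,"dz":0,"spin":8,"gripper":8.5},{"dx":0,"dy":0,"dz":0,"spin":7.5,"gripper":8.5},{"dx":-2.5,"dy":-1.2,"dz":0,"spin":0,"gripper":8.5},{"dx":-3.5,"dy":-1.7,"dz":0,"spin":0,"gripper":8.5},{"dx":-3.5,"dy":-1.7,"dz":0,"spin":0,"gripper":8.5},{"dx":-3.5,"dy":-1.7,"dz":0,"spin":0,"gripper":8.5},{"dx":-3.5,"dy":-1.7,"dz":0,"spin":0,"gripper":8.5},{"dx":-3.5,"dy":-1.7,"dz":0,"spin":0,"gripper":8.5},{"dx":-3.5,"dy":-1.7,"dz":0,"spin":0,"gripper":8.5},{"dx":-3.5,"dy":-1.7,"dz":0,"spin":0,"gripper":8.5},{"dx":-3.5,"dy":-1.7,"dz":0,"spin":0,"gripper":8.5}]' 60; python3 plan.py 0.4105 0.16 0.231 47.87
```

```text
t: 1.3
position: [0.3426, 0.3239, 0.2311]
ee_rot: [0.359, 0.933, -0.0, -0.0]
ft_force: [0.3, -0.3, 0.5]
width: 0.998
grasp_force: 0.0
t 1.3 pos [0.343 0.324 0.231] yaw 47.91 tilt [-0. -0. -1.] q [ 0.703 -0.339  1.86  -0.     1.621 -0.133] w_cm 8.53 gf 0.0 F [ 0.301 -0.308  0.51 ]
spin 0.04 after-spin cm [-1.6031e+01 -7.5960e+00  8.0000e-03] unspun cm [-1.6026e+01 -7.6070e+00  8.0000e-03]
```

```bash
python3 -m inch '[{"dx":-3.5,"dy":-1.7,"dz":0,"spin":0,"gripper":8.5},{"dx":-3.5,"dy":-1.7,"dz":0,"spin":0,"gripper":8.5},{"dx":-3.5,"dy":-1.7,"dz":0,"spin":0,"gripper":8.5},{"dx":-3.5,"dy":-1.6,"dz":0,"spin":0,"gripper":8.5},{"dx":-2.0,"dy":-0.9,"dz":0,"spin":0,"gripper":8.5},{"dx":0,"dy":0,"dz":0,"spin":0,"gripper":8.5},{"dx":0,"dy":0,"dz":0,"spin":0,"gripper":8.5}]' 60; python3 plan.py 0.4105 0.16 0.076 47.87
python3 - <<'E'
from station import cams; import cv2
c=cams.capture("wrist"); cv2.imwrite("pics/w1.png",c["img"])
E
```

```text
t: 2.0
position: [0.4101, 0.1616, 0.2311]
ee_rot: [0.36, 0.933, -0.0, -0.0]
ft_force: [-0.1, 0.9, 0.4]
width: 0.998
grasp_force: 0.0
t 2.0 pos [0.41  0.162 0.231] yaw 47.82 tilt [-0.  0. -1.] q [ 0.317 -0.413  1.913  0.     1.641 -0.517] w_cm 8.52 gf 0.0 F [-0.062  0.878  0.428]
spin -0.05 after-spin cm [-0.137 -0.089 15.513] unspun cm [-0.137 -0.089 15.513]
```

View pics/w1.png

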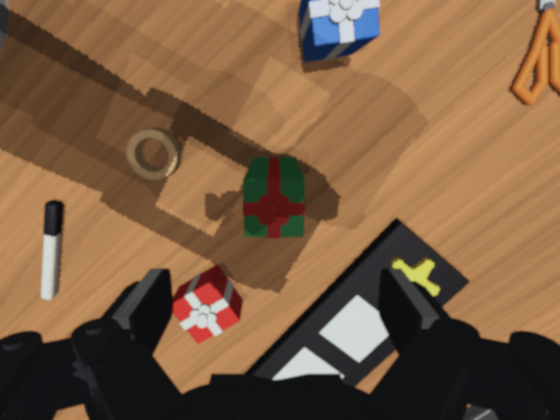

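The wrist view shows the green gift square to the fingers, with its bow at (274,208), midway between them. I'll descend and grip.

```bash
python3 -m inch '[{"dx":-0.1,"dy":-0.1,"dz":2.5,"spin":0,"gripper":8.5},{"dx":0,"dy":0,"dz":2.5,"spin":0,"gripper":8.5},{"dx":0,"dy":0,"dz":2.5,"spin":0,"gripper":8.5},{"dx":0,"dy":0,"dz":2.5,"spin":0,"gripper":8.5},{"dx":0,"dy":0,"dz":2.5,"spin":0,"gripper":8.5},{"dx":0,"dy":0,"dz":2.0,"spin":0,"gripper":8.5},{"dx":0,"dy":0,"dz":1.0,"spin":0,"gripper":8.5},{"dx":0,"dy":0,"dz":0,"spin":0,"gripper":8.5}]' 60; python3 -m inch '[{"dx":0,"dy":0,"dz":0,"spin":0,"gripper":3.5},{"dx":0,"dy":0,"dz":0,"spin":0,"gripper":3.5},{"dx":0,"dy":0,"dz":0,"spin":0,"gripper":3.5},{"dx":0,"dy":0,"dz":0,"spin":0,"gripper":3.5},{"dx":0,"dy":0,"dz":0,"spin":0,"gripper":3.5},{"dx":0,"dy":0,"dz":0,"spin":0,"gripper":3.5},{"dx":0,"dy":0,"dz":0,"spin":0,"gripper":3.5},{"dx":0,"dy":0,"dz":0,"spin":0,"gripper":3.5}]' 60; python3 plan.py 0.6051 0.1162 0.15 8.04
```

```text
t: 2.85
position: [0.4095, 0.1608, 0.0753]
ee_rot: [0.359, 0.933, -0.001, -0.001]
ft_force: [0.3, 1.3, 0.3]
width: 0.994
grasp_force: 0.0
t: 3.65
position: [0.4107, 0.1605, 0.0774]
ee_rot: [0.359, 0.933, 0.0, 0.001]
ft_force: [-1.0, -0.1, 6.3]
width: 0.529
grasp_force: 61.2
t 3.65 pos [0.411 0.16  0.077] yaw 47.89 tilt [ 0.001  0.001 -1.   ] q [ 0.315 -0.336  2.109  0.     1.367 -0.521] w_cm 4.52 gf 61.18 F [-0.989 -0.101  6.265]
spin 39.85 after-spin cm [-7.099 18.641 -7.236] unspun cm [-17.394   9.764  -7.236]
```

```bash
python3 -m inch '[{"dx":0,"dy":0,"dz":-1,"spin":0,"gripper":3.5},{"dx":0,"dy":0,"dz":-2,"spin":0,"gripper":3.5},{"dx":0,"dy":0,"dz":-2,"spin":0,"gripper":3.5},{"dx":0,"dy":0,"dz":-2,"spin":4,"gripper":3.5},{"dx":0,"dy":0,"dz":-0.5,"spin":6,"gripper":3.5},{"dx":0,"dy":0,"dz":0,"spin":6,"gripper":3.5},{"dx":0,"dy":0,"dz":0,"spin":6,"gripper":3.5},{"dx":0,"dy":0,"dz":0,"spin":6,"gripper":3.5},{"dx":0,"dy":0,"dz":0,"spin":6,"gripper":3.5},{"dx":0,"dy":0,"dz":0,"spin":5.9,"gripper":3.5}]' 60; python3 -m inch '[{"dx":-0.4,"dy":1,"dz":0,"spin":0,"gripper":3.5},{"dx":-0.8,"dy":2,"dz":0,"spin":0,"gripper":3.5},{"dx":-0.9,"dy":2.4,"dz":0,"spin":0,"gripper":3.5},{"dx":-1,"dy":2.7,"dz":0,"spin":0,"gripper":3.5},{"dx":-1,"dy":2.7,"dz":0,"spin":0,"gripper":3.5},{"dx":-1,"dy":2.7,"dz":0,"spin":0,"gripper":3.5},{"dx":-1,"dy":2.4,"dz":0,"spin":0,"gripper":3.5},{"dx":-0.7,"dy":1.7,"dz":0,"spin":0,"gripper":3.5},{"dx":-0.3,"dy":1,"dz":0,"spin":0,"gripper":3.5},{"dx":0,"dy":0,"dz":0,"spin":0,"gripper":3.5},{"dx":0,"dy":0,"dz":0,"spin":0,"gripper":3.5}]' 60; python3 plan.py 0.6051 0.1162 0.097 8.04
```

```text
t: 4.65
position: [0.4102, 0.1603, 0.152]
ee_rot: [0.658, 0.753, 0.0, 0.0]
ft_force: [-0.1, 0.1, -2.2]
width: 0.531
grasp_force: 61.8
t: 5.75
position: [0.604, 0.1159, 0.1512]
ee_rot: [0.656, 0.755, -0.0, -0.0]
ft_force: [-0.6, 0.0, -2.0]
width: 0.534
grasp_force: 62.1
t 5.75 pos [0.604 0.116 0.151] yaw 8.05 tilt [-0.001  0.    -1.   ] q [0.148 0.019 1.674 0.    1.449 0.008] w_cm 4.56 gf 62.131 F [-0.606  0.027 -2.001]
spin 0.01 after-spin cm [0.012 0.117 5.418] unspun cm [0.012 0.117 5.418]
```

```bash
python3 -m inch '[{"dx":0,"dy":0.1,"dz":1.5,"spin":0,"gripper":3.5},{"dx":0,"dy":0,"dz":1.5,"spin":0,"gripper":3.5},{"dx":0,"dy":0,"dz":1,"spin":0,"gripper":3.5},{"dx":0,"dy":0,"dz":0.6,"spin":0,"gripper":3.5},{"dx":0,"dy":0,"dz":0.3,"spin":0,"gripper":3.5},{"dx":0,"dy":0,"dz":0.2,"spin":0,"gripper":3.5},{"dx":0,"dy":0,"dz":0.1,"spin":0,"gripper":3.5},{"dx":0,"dy":0,"dz":0,"spin":0,"gripper":3.5},{"dx":0,"dy":0,"dz":0,"spin":0,"gripper":3.5}]' 60; python3 plan.py 0.6051 0.1162 0.097 8.04
```

```text
t: 6.65
position: [0.6055, 0.116, 0.0997]
ee_rot: [0.656, 0.755, 0.0, 0.0]
ft_force: [-0.0, 0.1, -2.2]
width: 0.53
grasp_force: 62.1
t 6.65 pos [0.605 0.116 0.1  ] yaw 7.99 tilt [ 0.001  0.    -1.   ] q [ 0.148  0.055  1.722 -0.     1.363  0.008] w_cm 4.53 gf 62.099 F [-0.041  0.076 -2.191]
spin -0.05 after-spin cm [ 0.026 -0.034  0.269] unspun cm [ 0.026 -0.034  0.269]
```

```bash
python3 -m inch '[{"dx":0,"dy":0,"dz":0.1,"spin":0,"gripper":3.5},{"dx":0,"dy":0,"dz":0.1,"spin":0,"gripper":3.5},{"dx":0,"dy":0,"dz":0,"spin":0,"gripper":3.5}]' 60;python3 -m inch '[{"dx":0,"dy":0,"dz":0.1,"spin":0,"gripper":3.5},{"dx":0,"dy":0,"dz":0,"spin":0,"gripper":3.5}]' 60
```

```text
t: 6.95
position: [0.6054, 0.116, 0.0975]
ee_rot: [0.656, 0.755, 0.0, 0.0]
ft_force: [-0.5, 0.1, 0.4]
width: 0.531
grasp_force: 62.3
t: 7.15
position: [0.6054, 0.1161, 0.0974]
ee_rot: [0.656, 0.755, 0.0, 0.0]
ft_force: [-5.3, -0.6, 8.8]
width: 0.533
grasp_force: 63.5
```

```bash
python3 -m inch '[{"dx":0,"dy":0,"dz":-0.1,"spin":0,"gripper":5},{"dx":0,"dy":0,"dz":0,"spin":0,"gripper":6},{"dx":0,"dy":0,"dz":0,"spin":0,"gripper":7.5},{"dx":0,"dy":0,"dz":0,"spin":0,"gripper":8.5},{"dx":0,"dy":0,"dz":0,"spin":0,"gripper":8.5},{"dx":0,"dy":0,"dz":-2,"spin":0,"gripper":8.5},{"dx":0,"dy":0,"dz":-3,"spin":0,"gripper":8.5},{"dx":0,"dy":0,"dz":-3.5,"spin":0,"gripper":8.5},{"dx":0,"dy":0,"dz":-3.5,"spin":0,"gripper":8.5},{"dx":0,"dy":0,"dz":-2,"spin":0,"gripper":8.5},{"dx":0,"dy":0,"dz":0,"spin":0,"gripper":8.5}]' 60; python3 plan.py 0.3381 0.2929 0.15 56.38
```

```text
t: 8.25
position: [0.6062, 0.1161, 0.2409]
ee_rot: [0.656, 0.755, 0.002, 0.002]
ft_force: [0.1, -0.5, 0.6]
width: 0.999
grasp_force: 0.0
t 8.25 pos [0.606 0.116 0.241] yaw 7.99 tilt [ 0.005  0.001 -1.   ] q [ 0.148 -0.015  1.562  0.     1.59   0.008] w_cm 8.53 gf 0.0 F [ 0.128 -0.499  0.578]
spin -48.39 after-spin cm [32.142 -0.152  8.973] unspun cm [ 21.231 -24.133   8.973]
```

```bash
python3 -m inch '[{"dx":0,"dy":0,"dz":0,"spin":-8,"gripper":8.5},{"dx":0,"dy":0,"dz":0,"spin":-8,"gripper":8.5},{"dx":0,"dy":0,"dz":0,"spin":-8,"gripper":8.5},{"dx":0,"dy":0,"dz":0,"spin":-8,"gripper":8.5},{"dx":0,"dy":0,"dz":0,"spin":-8,"gripper":8.5},{"dx":0,"dy":0,"dz":0,"spin":-8.4,"gripper":8.5},{"dx":2,"dy":0,"dz":0,"spin":0,"gripper":8.5},{"dx":3.5,"dy":0,"dz":0,"spin":0,"gripper":8.5},{"dx":3.5,"dy":0,"dz":0,"spin":0,"gripper":8.5},{"dx":3.5,"dy":0,"dz":0,"spin":0,"gripper":8.5},{"dx":3.5,"dy":0,"dz":0,"spin":0,"gripper":8.5},{"dx":3.5,"dy":0,"dz":0,"spin":0,"gripper":8.5}]' 60;python3 -m inch '[{"dx":3.5,"dy":0,"dz":1,"spin":0,"gripper":8.5},{"dx":3.5,"dy":0,"dz":1,"spin":0,"gripper":8.5},{"dx":3,"dy":0,"dz":1,"spin":0,"gripper":8.5},{"dx":2,"dy":0,"dz":1,"spin":0,"gripper":8.5},{"dx":0.6,"dy":-0.1,"dz":1,"spin":0,"gripper":8.5},{"dx":0,"dy":0,"dz":2,"spin":0,"gripper":8.5},{"dx":0,"dy":0,"dz":0,"spin":0,"gripper":8.5},{"dx":0,"dy":0,"dz":0,"spin":0,"gripper":8.5}]' 60; python3 plan.py 0.3381 0.2929 0.052 56.38;python3 - <<'E'
from station import cams; import cv2
c=cams.capture("wrist"); cv2.imwrite("pics/w2.png",c["img"])
c=cams.capture("side"); cv2.imwrite("pics/s2.png",c["img"])
E
```

```text
t: 9.45
position: [0.4415, 0.2243, 0.2361]
ee_rot: [0.289, 0.957, -0.0, -0.0]
ft_force: [0.6, 0.4, 0.2]
width: 0.995
grasp_force: 0.0
t: 10.25
position: [0.3377, 0.2925, 0.1671]
ee_rot: [0.289, 0.957, -0.0, -0.0]
ft_force: [0.0, 0.5, -0.4]
width: 0.996
grasp_force: 0.0
t 10.25 pos [0.338 0.292 0.167] yaw 56.36 tilt [-0.001 -0.001 -1.   ] q [ 0.657 -0.379  1.992 -0.     1.529 -0.327] w_cm 8.51 gf 0.0 F [ 0.008  0.476 -0.403]
spin -0.02 after-spin cm [-0.013  0.071 11.514] unspun cm [-0.013  0.071 11.514]
```

View pics/w2.png

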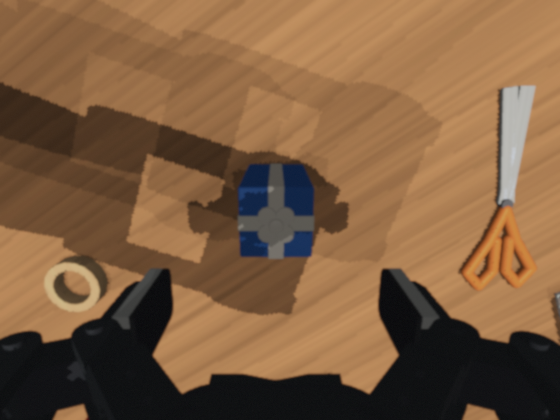

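View pics/s2.png

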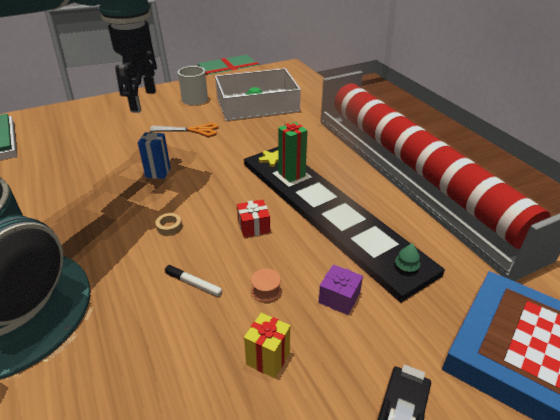

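Green stands upright on mark_1, seen at (292,150) in the side view. In the wrist view, blue is square and centred between the fingers with its bow at (276,223). Next I'll grip blue.

```bash
python3 -m inch '[{"dx":0,"dy":0.1,"dz":2.5,"spin":0,"gripper":8.5},{"dx":0,"dy":0,"dz":2.5,"spin":0,"gripper":8.5},{"dx":0,"dy":0,"dz":2.5,"spin":0,"gripper":8.5},{"dx":0,"dy":0,"dz":2.5,"spin":0,"gripper":8.5},{"dx":0,"dy":0,"dz":1.4,"spin":0,"gripper":8.5},{"dx":0,"dy":0,"dz":0,"spin":0,"gripper":8.5}]' 60; python3 -m inch '[{"dx":0,"dy":0,"dz":0,"spin":0,"gripper":3.5},{"dx":0,"dy":0,"dz":0,"spin":0,"gripper":3.5},{"dx":0,"dy":0,"dz":0,"spin":0,"gripper":3.5},{"dx":0,"dy":0,"dz":0,"spin":0,"gripper":3.5},{"dx":0,"dy":0,"dz":0,"spin":0,"gripper":3.5},{"dx":0,"dy":0,"dz":0,"spin":0,"gripper":3.5},{"dx":0,"dy":0,"dz":0,"spin":0,"gripper":3.5},{"dx":0,"dy":0,"dz":0,"spin":0,"gripper":3.5}]' 60; python3 plan.py 0.6177 0.0269 0.13 8.04
```

```text
t: 10.95
position: [0.3377, 0.2932, 0.0522]
ee_rot: [0.289, 0.957, -0.001, -0.001]
ft_force: [0.2, -0.1, -0.1]
width: 0.997
grasp_force: 0.0
t: 11.75
position: [0.3385, 0.2941, 0.0547]
ee_rot: [0.289, 0.957, 0.001, 0.001]
ft_force: [-1.3, -0.9, 6.2]
width: 0.556
grasp_force: 60.7
t 11.75 pos [0.338 0.294 0.055] yaw 56.39 tilt [ 0.002  0.001 -1.   ] q [ 0.658 -0.295  2.117 -0.     1.318 -0.326] w_cm 4.75 gf 60.742 F [-1.286 -0.887  6.158]
spin 48.35 after-spin cm [-30.353  23.923  -7.517] unspun cm [-38.047  -6.784  -7.517]
```

```bash
python3 -m inch '[{"dx":0,"dy":0,"dz":-1,"spin":0,"gripper":3.5},{"dx":0,"dy":0,"dz":-2,"spin":0,"gripper":3.5},{"dx":0,"dy":0,"dz":-2,"spin":3,"gripper":3.5},{"dx":0,"dy":0,"dz":-2,"spin":6,"gripper":3.5},{"dx":0,"dy":0,"dz":-2,"spin":6,"gripper":3.5},{"dx":0,"dy":0,"dz":-0.5,"spin":6,"gripper":3.5},{"dx":0,"dy":0,"dz":0,"spin":6,"gripper":3.5},{"dx":0,"dy":0,"dz":0,"spin":6,"gripper":3.5},{"dx":0,"dy":0,"dz":0,"spin":6,"gripper":3.5},{"dx":0,"dy":0,"dz":0,"spin":6,"gripper":3.5},{"dx":0,"dy":0,"dz":0,"spin":3.4,"gripper":3.5},{"dx":-1,"dy":0,"dz":0,"spin":0,"gripper":3.5}]' 60; python3 -m inch '[{"dx":-2,"dy":0,"dz":0,"spin":0,"gripper":3.5},{"dx":-3,"dy":0,"dz":0,"spin":0,"gripper":3.5},{"dx":-3,"dy":0,"dz":0,"spin":0,"gripper":3.5},{"dx":-3,"dy":0,"dz":0,"spin":0,"gripper":3.5},{"dx":-3,"dy":0,"dz":0,"spin":0,"gripper":3.5},{"dx":-3,"dy":1,"dz":0,"spin":0,"gripper":3.5},{"dx":-3,"dy":1,"dz":0,"spin":0,"gripper":3.5},{"dx":-3,"dy":1,"dz":0,"spin":0,"gripper":3.5},{"dx":-2.5,"dy":1.5,"dz":0,"spin":0,"gripper":3.5},{"dx":-1.8,"dy":2,"dz":0,"spin":0,"gripper":3.5},{"dx":-1,"dy":2,"dz":0,"spin":0,"gripper":3.5},{"dx":-1,"dy":2,"dz":0,"spin":0,"gripper":3.5}]' 60;python3 -m inch '[{"dx":0,"dy":2.5,"dz":0,"spin":0,"gripper":3.5},{"dx":0,"dy":2.5,"dz":0,"spin":0,"gripper":3.5},{"dx":0,"dy":2.5,"dz":0,"spin":0,"gripper":3.5},{"dx":0,"dy":2.5,"dz":0,"spin":0,"gripper":3.5},{"dx":0,"dy":2,"dz":0,"spin":0,"gripper":3.5},{"dx":0,"dy":1,"dz":0,"spin":0,"gripper":3.5},{"dx":0,"dy":0.4,"dz":0,"spin":0,"gripper":3.5},{"dx":0,"dy":0,"dz":0,"spin":0,"gripper":3.5},{"dx":0,"dy":0,"dz":0,"spin":0,"gripper":3.5}]' 60;  python3 plan.py 0.6177 0.0269 0.075 8.04
```

```text
t: 12.95
position: [0.3393, 0.284, 0.1491]
ee_rot: [0.656, 0.755, 0.0, -0.0]
ft_force: [-0.2, -1.1, -2.6]
width: 0.553
grasp_force: 62.0
t: 14.15
position: [0.4846, 0.0069, 0.1489]
ee_rot: [0.656, 0.755, 0.0, 0.0]
ft_force: [-0.4, 0.4, -2.2]
width: 0.555
grasp_force: 62.0
t: 15.05
position: [0.6162, 0.0266, 0.1485]
ee_rot: [0.656, 0.755, -0.0, 0.0]
ft_force: [-0.1, -0.6, -1.6]
width: 0.556
grasp_force: 62.2
t 15.05 pos [0.616 0.027 0.149] yaw 8.01 tilt [ 0. -0. -1.] q [ 0.002  0.024  1.673 -0.     1.444 -0.138] w_cm 4.75 gf 62.209 F [-0.128 -0.615 -1.583]
spin -0.03 after-spin cm [6.000e-03 1.570e-01 7.355e+00] unspun cm [6.000e-03 1.570e-01 7.355e+00]
```

```bash
python3 -m inch '[{"dx":0,"dy":0.1,"dz":2,"spin":0,"gripper":3.5},{"dx":0,"dy":0,"dz":2,"spin":0,"gripper":3.5},{"dx":0,"dy":0,"dz":1.5,"spin":0,"gripper":3.5},{"dx":0,"dy":0,"dz":1,"spin":0,"gripper":3.5},{"dx":0,"dy":0,"dz":0.4,"spin":0,"gripper":3.5},{"dx":0,"dy":0,"dz":0.2,"spin":0,"gripper":3.5},{"dx":0,"dy":0,"dz":0.1,"spin":0,"gripper":3.5},{"dx":0,"dy":0,"dz":0,"spin":0,"gripper":3.5}]' 60; python3 -m inch '[{"dx":0,"dy":0,"dz":0.1,"spin":0,"gripper":3.5},{"dx":0,"dy":0,"dz":0,"spin":0,"gripper":3.5}]' 60;python3 -m inch '[{"dx":0,"dy":0,"dz":0.1,"spin":0,"gripper":3.5},{"dx":0,"dy":0,"dz":0,"spin":0,"gripper":3.5}]' 60
```

```text
t: 15.85
position: [0.618, 0.027, 0.0769]
ee_rot: [0.656, 0.755, 0.0, 0.0]
ft_force: [0.3, -1.1, -2.3]
width: 0.56
grasp_force: 62.2
t: 16.05
position: [0.6179, 0.027, 0.0755]
ee_rot: [0.656, 0.755, 0.0, 0.0]
ft_force: [0.7, -0.5, -2.4]
width: 0.555
grasp_force: 62.2
t: 16.25
position: [0.6179, 0.027, 0.0747]
ee_rot: [0.656, 0.755, 0.0, 0.0]
ft_force: [-2.4, 0.0, 2.6]
width: 0.559
grasp_force: 62.6
```

```bash
python3 -m inch '[{"dx":0,"dy":0,"dz":0,"spin":0,"gripper":5},{"dx":0,"dy":0,"dz":0,"spin":0,"gripper":6},{"dx":0,"dy":0,"dz":0,"spin":0,"gripper":7.5},{"dx":0,"dy":0,"dz":0,"spin":0,"gripper":8.5},{"dx":0,"dy":0,"dz":0,"spin":0,"gripper":8.5},{"dx":0,"dy":0,"dz":-2,"spin":0,"gripper":8.5},{"dx":0,"dy":0,"dz":-3,"spin":0,"gripper":8.5},{"dx":0,"dy":0,"dz":-3,"spin":0,"gripper":8.5},{"dx":0,"dy":0,"dz":-3,"spin":0,"gripper":8.5},{"dx":0,"dy":0,"dz":-2,"spin":0,"gripper":8.5},{"dx":0,"dy":0,"dz":0,"spin":0,"gripper":8.5}]' 60; python3 plan.py 0.3571 -0.2778 0.13 35.61
```

```text
t: 17.35
position: [0.6187, 0.027, 0.2078]
ee_rot: [0.656, 0.755, 0.002, 0.002]
ft_force: [0.3, -0.6, -0.5]
width: 0.998
grasp_force: 0.0
t 17.35 pos [0.619 0.027 0.208] yaw 7.99 tilt [ 0.005 -0.    -1.   ] q [ 0.002 -0.     1.601 -0.     1.536 -0.137] w_cm 8.52 gf 0.0 F [ 0.258 -0.616 -0.549]
spin -27.62 after-spin cm [ -9.524 -39.047   7.656] unspun cm [-26.541 -30.182   7.656]
```

```bash
python3 -m inch '[{"dx":0,"dy":0,"dz":0,"spin":-8,"gripper":8.5},{"dx":0,"dy":0,"dz":0,"spin":-8,"gripper":8.5},{"dx":0,"dy":0,"dz":0,"spin":-8,"gripper":8.5},{"dx":0,"dy":-1.5,"dz":0,"spin":-3.6,"gripper":8.5},{"dx":-0.8,"dy":-3.2,"dz":0,"spin":0,"gripper":8.5},{"dx":-0.8,"dy":-3.2,"dz":0,"spin":0,"gripper":8.5},{"dx":-0.8,"dy":-3.2,"dz":0,"spin":0,"gripper":8.5},{"dx":-0.8,"dy":-3.2,"dz":0,"spin":0,"gripper":8.5},{"dx":-0.8,"dy":-3.2,"dz":0,"spin":0,"gripper":8.5},{"dx":-0.8,"dy":-3.2,"dz":0,"spin":0,"gripper":8.5},{"dx":-0.8,"dy":-3.2,"dz":0,"spin":0,"gripper":8.5},{"dx":-0.8,"dy":-3.2,"dz":0,"spin":0,"gripper":8.5}]' 60; python3 -m inch '[{"dx":-0.8,"dy":-3.2,"dz":0,"spin":0,"gripper":8.5},{"dx":-0.8,"dy":-3.2,"dz":1,"spin":0,"gripper":8.5},{"dx":-0.8,"dy":-3.2,"dz":1.5,"spin":0,"gripper":8.5},{"dx":-0.7,"dy":-2,"dz":2,"spin":0,"gripper":8.5},{"dx":0,"dy":0,"dz":2,"spin":0,"gripper":8.5},{"dx":0,"dy":0,"dz":0,"spin":0,"gripper":8.5},{"dx":0,"dy":0,"dz":0,"spin":0,"gripper":8.5}]' 60; python3 plan.py 0.3571 -0.2778 0.027 35.61;python3 - <<'E'
from station import cams; import cv2
c=cams.capture("wrist"); cv2.imwrite("pics/w3.png",c["img"])
E
```

```text
t: 18.55
position: [0.4329, -0.1827, 0.2034]
ee_rot: [0.457, 0.889, -0.0, -0.0]
ft_force: [0.5, -0.6, 0.4]
width: 0.996
grasp_force: 0.0
t: 19.25
position: [0.3578, -0.2745, 0.1393]
ee_rot: [0.457, 0.889, 0.0, -0.0]
ft_force: [0.5, 0.2, 0.7]
width: 0.997
grasp_force: 0.0
t 19.25 pos [ 0.358 -0.274  0.139] yaw 35.6 tilt [-0.001  0.001 -1.   ] q [-0.711 -0.354  2.02   0.     1.477 -1.332] w_cm 8.51 gf 0.0 F [0.485 0.195 0.704]
spin -0.01 after-spin cm [-0.237 -0.249 11.226] unspun cm [-0.237 -0.249 11.226]
```

View pics/w3.png

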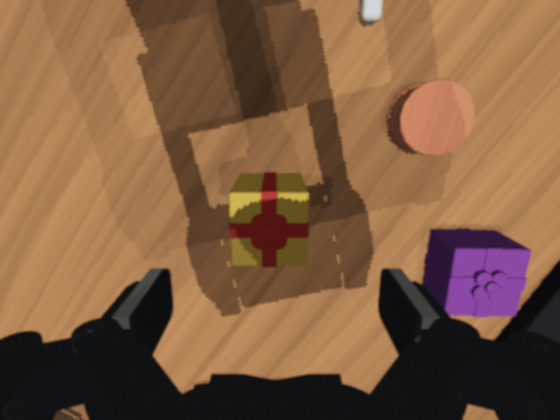

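The yellow gift's bow is at (269,232), square to the fingers and about 2.5 mm off in dy, matching the plan. I'll correct that, descend and grip.

```bash
python3 -m inch '[{"dx":-0.2,"dy":-0.2,"dz":2,"spin":0,"gripper":8.5},{"dx":0,"dy":0,"dz":2.5,"spin":0,"gripper":8.5},{"dx":0,"dy":0,"dz":2.5,"spin":0,"gripper":8.5},{"dx":0,"dy":0,"dz":2.5,"spin":0,"gripper":8.5},{"dx":0,"dy":0,"dz":1.6,"spin":0,"gripper":8.5},{"dx":0,"dy":0,"dz":0,"spin":0,"gripper":8.5}]' 60; python3 -m inch '[{"dx":0,"dy":0,"dz":0,"spin":0,"gripper":3.5},{"dx":0,"dy":0,"dz":0,"spin":0,"gripper":3.5},{"dx":0,"dy":0,"dz":0,"spin":0,"gripper":3.5},{"dx":0,"dy":0,"dz":0,"spin":0,"gripper":3.5},{"dx":0,"dy":0,"dz":0,"spin":0,"gripper":3.5},{"dx":0,"dy":0,"dz":0,"spin":0,"gripper":3.5},{"dx":0,"dy":0,"dz":0,"spin":0,"gripper":3.5},{"dx":0,"dy":0,"dz":0,"spin":0,"gripper":3.5}]' 60; python3 plan.py 0.6303 -0.0622 0.13 8.04
```

```text
t: 19.9
position: [0.3572, -0.2767, 0.0273]
ee_rot: [0.457, 0.89, 0.0, -0.001]
ft_force: [0.7, -0.5, -0.6]
width: 0.994
grasp_force: 0.0
t: 20.7
position: [0.3581, -0.2781, 0.0299]
ee_rot: [0.457, 0.889, -0.0, 0.001]
ft_force: [0.2, 1.6, 8.2]
width: 0.575
grasp_force: 63.3
t 20.7 pos [ 0.358 -0.278  0.03 ] yaw 35.59 tilt [ 0.002 -0.002 -1.   ] q [-0.717 -0.255  2.128  0.     1.265 -1.338] w_cm 4.91 gf 63.28 F [0.183 1.564 8.185]
spin 27.55 after-spin cm [17.551 29.987 -9.985] unspun cm [ 1.69  34.704 -9.985]
```

```bash
python3 -m inch '[{"dx":0,"dy":0,"dz":-1,"spin":0,"gripper":3.5},{"dx":0,"dy":0,"dz":-2,"spin":0,"gripper":3.5},{"dx":0,"dy":0,"dz":-2,"spin":3,"gripper":3.5},{"dx":0,"dy":0,"dz":-2,"spin":6,"gripper":3.5},{"dx":0,"dy":0,"dz":-2,"spin":6,"gripper":3.5},{"dx":0,"dy":0,"dz":-1,"spin":6,"gripper":3.5},{"dx":0,"dy":0,"dz":0,"spin":4.5,"gripper":3.5},{"dx":0,"dy":0,"dz":0,"spin":2,"gripper":3.5},{"dx":0.6,"dy":1,"dz":0,"spin":0,"gripper":3.5},{"dx":1.2,"dy":2,"dz":0,"spin":0,"gripper":3.5},{"dx":1.4,"dy":2.4,"dz":0,"spin":0,"gripper":3.5},{"dx":1.5,"dy":2.6,"dz":0,"spin":0,"gripper":3.5}]' 60; python3 -m inch '[{"dx":1.5,"dy":2.6,"dz":0,"spin":0,"gripper":3.5},{"dx":1.5,"dy":2.6,"dz":0,"spin":0,"gripper":3.5},{"dx":1.5,"dy":2.6,"dz":0,"spin":0,"gripper":3.5},{"dx":1.5,"dy":2.6,"dz":0,"spin":0,"gripper":3.5},{"dx":1.5,"dy":2.6,"dz":0,"spin":0,"gripper":3.5},{"dx":1.5,"dy":2.6,"dz":0,"spin":0,"gripper":3.5},{"dx":1.5,"dy":2.6,"dz":0,"spin":0,"gripper":3.5},{"dx":1.2,"dy":2,"dz":0,"spin":0,"gripper":3.5},{"dx":0.6,"dy":1.2,"dz":0,"spin":0,"gripper":3.5},{"dx":0.4,"dy":0.8,"dz":0,"spin":0,"gripper":3.5},{"dx":0,"dy":0,"dz":0,"spin":0,"gripper":3.5},{"dx":0,"dy":0,"dz":0,"spin":0,"gripper":3.5}]' 60; python3 plan.py 0.6303 -0.0622 0.05 8.04
```

```text
t: 21.9
position: [0.431, -0.2186, 0.1289]
ee_rot: [0.655, 0.755, 0.0, 0.0]
ft_force: [0.4, -0.7, -2.2]
width: 0.576
grasp_force: 62.4
t: 23.1
position: [0.6314, -0.0631, 0.1283]
ee_rot: [0.655, 0.755, -0.0, -0.0]
ft_force: [-0.5, 0.0, -2.2]
width: 0.579
grasp_force: 62.5
t 23.1 pos [ 0.631 -0.063  0.128] yaw 8.09 tilt [-0. -0. -1.] q [-0.14   0.075  1.654 -0.     1.413 -0.281] w_cm 4.94 gf 62.47 F [-0.539  0.025 -2.188]
spin 0.05 after-spin cm [ 0.107 -0.098  7.832] unspun cm [ 0.107 -0.098  7.832]
```

```bash
python3 -m inch '[{"dx":0.1,"dy":-0.1,"dz":2,"spin":0,"gripper":3.5},{"dx":0,"dy":0,"dz":2,"spin":0,"gripper":3.5},{"dx":0,"dy":0,"dz":2,"spin":0,"gripper":3.5},{"dx":0,"dy":0,"dz":1,"spin":0,"gripper":3.5},{"dx":0,"dy":0,"dz":0.4,"spin":0,"gripper":3.5},{"dx":0,"dy":0,"dz":0.2,"spin":0,"gripper":3.5},{"dx":0,"dy":0,"dz":0.1,"spin":0,"gripper":3.5},{"dx":0,"dy":0,"dz":0,"spin":0,"gripper":3.5}]' 60; python3 -m inch '[{"dx":0,"dy":0,"dz":0.1,"spin":0,"gripper":3.5},{"dx":0,"dy":0,"dz":0,"spin":0,"gripper":3.5}]' 60
```

```text
t: 23.9
position: [0.631, -0.062, 0.0521]
ee_rot: [0.655, 0.755, 0.0, 0.0]
ft_force: [-0.1, -0.4, -1.6]
width: 0.574
grasp_force: 62.4
t: 24.1
position: [0.6308, -0.0619, 0.0505]
ee_rot: [0.655, 0.755, 0.0, 0.0]
ft_force: [-0.2, 0.5, -1.8]
width: 0.58
grasp_force: 62.4
```

```bash
python3 -m inch '[{"dx":0,"dy":0,"dz":0.1,"spin":0,"gripper":3.5},{"dx":0,"dy":0,"dz":0,"spin":0,"gripper":3.5}]' 60; python3 -m inch '[{"dx":0,"dy":0,"dz":0,"spin":0,"gripper":5.2},{"dx":0,"dy":0,"dz":0,"spin":0,"gripper":6},{"dx":0,"dy":0,"dz":0,"spin":0,"gripper":7.5},{"dx":0,"dy":0,"dz":0,"spin":0,"gripper":8.5},{"dx":0,"dy":0,"dz":0,"spin":0,"gripper":8.5},{"dx":0,"dy":0,"dz":-2,"spin":0,"gripper":8.5},{"dx":0,"dy":0,"dz":-3,"spin":0,"gripper":8.5},{"dx":0,"dy":0,"dz":-3,"spin":0,"gripper":8.5},{"dx":0,"dy":0,"dz":-3,"spin":0,"gripper":8.5},{"dx":0,"dy":0,"dz":-1,"spin":0,"gripper":8.5},{"dx":0,"dy":0,"dz":0,"spin":0,"gripper":8.5}]' 60; python3 plan.py 0.4618 0.0122 0.1 -10.48
```

```text
t: 24.3
position: [0.6309, -0.0618, 0.05]
ee_rot: [0.655, 0.755, 0.0, 0.0]
ft_force: [-2.4, 0.4, 5.2]
width: 0.578
grasp_force: 63.0
t: 25.4
position: [0.6313, -0.062, 0.1707]
ee_rot: [0.655, 0.755, 0.001, 0.001]
ft_force: [0.1, 0.4, -0.2]
width: 1.0
grasp_force: 0.0
t 25.4 pos [ 0.631 -0.062  0.171] yaw 8.09 tilt [ 0.002 -0.    -1.   ] q [-0.138  0.049  1.611 -0.     1.479 -0.279] w_cm 8.54 gf 0.0 F [ 0.095  0.398 -0.222]
spin 18.57 after-spin cm [  4.209 -18.029   7.025] unspun cm [  9.732 -15.75    7.025]
```

```bash
python3 -m inch '[{"dx":0,"dy":0,"dz":0,"spin":6,"gripper":8.5},{"dx":0,"dy":-1,"dz":0,"spin":6,"gripper":8.5},{"dx":0,"dy":-2,"dz":0,"spin":6.5,"gripper":8.5},{"dx":0.6,"dy":-3,"dz":0,"spin":0,"gripper":8.5},{"dx":0.8,"dy":-3,"dz":0,"spin":0,"gripper":8.5},{"dx":0.8,"dy":-3,"dz":0,"spin":0,"gripper":8.5},{"dx":0.8,"dy":-3,"dz":1,"spin":0,"gripper":8.5},{"dx":0.8,"dy":-2,"dz":2,"spin":0,"gripper":8.5},{"dx":0.5,"dy":-1,"dz":2,"spin":0,"gripper":8.5},{"dx":0,"dy":0,"dz":1,"spin":0,"gripper":8.5},{"dx":0,"dy":0,"dz":0,"spin":0,"gripper":8.5},{"dx":0,"dy":0,"dz":0,"spin":0,"gripper":8.5}]' 60; python3 plan.py 0.4618 0.0122 0.011 -10.48;python3 - <<'E'
from station import cams; import cv2
c=cams.capture("wrist"); cv2.imwrite("pics/w4.png",c["img"])
E
```

```text
t: 26.6
position: [0.4615, 0.0082, 0.1094]
ee_rot: [0.768, 0.64, -0.0, -0.0]
ft_force: [-0.1, -0.1, 1.4]
width: 0.997
grasp_force: 0.0
t 26.6 pos [0.462 0.008 0.109] yaw -10.43 tilt [-0. -0. -1.] q [-0.037 -0.308  2.034 -0.     1.415  0.144] w_cm 8.51 gf 0.0 F [-0.072 -0.096  1.36 ]
spin 0.05 after-spin cm [ 0.4   -0.044  9.84 ] unspun cm [ 0.4   -0.043  9.84 ]
```

View pics/w4.png

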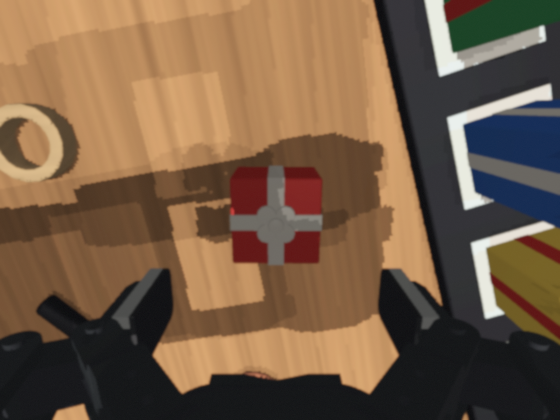

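The red gift is square and centred with its bow at (276,224). Green, blue and yellow stand inside their squares on the right. I'll grip red.

```bash
python3 -m inch '[{"dx":0.4,"dy":0,"dz":2,"spin":0,"gripper":8.5},{"dx":0,"dy":0,"dz":2.5,"spin":0,"gripper":8.5},{"dx":0,"dy":0,"dz":2.5,"spin":0,"gripper":8.5},{"dx":0,"dy":0,"dz":2,"spin":0,"gripper":8.5},{"dx":0,"dy":0,"dz":0.7,"spin":0,"gripper":8.5},{"dx":0,"dy":0,"dz":0,"spin":0,"gripper":8.5}]' 60; python3 -m inch '[{"dx":0,"dy":0,"dz":0,"spin":0,"gripper":4.5},{"dx":0,"dy":0,"dz":0,"spin":0,"gripper":4.5},{"dx":0,"dy":0,"dz":0,"spin":0,"gripper":4.5},{"dx":0,"dy":0,"dz":0,"spin":0,"gripper":4.5},{"dx":0,"dy":0,"dz":0,"spin":0,"gripper":4.5},{"dx":0,"dy":0,"dz":0,"spin":0,"gripper":4.5},{"dx":0,"dy":0,"dz":0,"spin":0,"gripper":4.5}]' 60; python3 plan.py 0.6429 -0.1515 0.11 8.04
```

```text
t: 27.25
position: [0.4618, 0.0122, 0.0121]
ee_rot: [0.768, 0.64, -0.0, -0.0]
ft_force: [-0.3, -0.4, 0.4]
width: 0.994
grasp_force: 0.0
t: 27.95
position: [0.4626, 0.0124, 0.0138]
ee_rot: [0.768, 0.64, 0.001, 0.001]
ft_force: [0.3, -0.6, 6.3]
width: 0.646
grasp_force: 64.3
t 27.95 pos [0.463 0.012 0.014] yaw -10.4 tilt [ 0.002 -0.    -1.   ] q [-0.028 -0.211  2.122 -0.     1.228  0.153] w_cm 5.51 gf 64.342 F [ 0.329 -0.62   6.296]
spin -18.44 after-spin cm [-18.755  15.579  -9.581] unspun cm [-12.863  20.713  -9.581]
```

```bash
python3 -m inch '[{"dx":0,"dy":0,"dz":-1,"spin":0,"gripper":4.5},{"dx":0,"dy":0,"dz":-2,"spin":0,"gripper":4.5},{"dx":0,"dy":0,"dz":-2,"spin":-3,"gripper":4.5},{"dx":0,"dy":0,"dz":-2,"spin":-5,"gripper":4.5},{"dx":0,"dy":0,"dz":-2,"spin":-5,"gripper":4.5},{"dx":0,"dy":0,"dz":-1,"spin":-5.4,"gripper":4.5},{"dx":-1,"dy":0,"dz":0,"spin":0,"gripper":4.5},{"dx":-2,"dy":0,"dz":0,"spin":0,"gripper":4.5},{"dx":-2.5,"dy":0,"dz":0,"spin":0,"gripper":4.5},{"dx":-2.5,"dy":0,"dz":0,"spin":0,"gripper":4.5},{"dx":-2.5,"dy":0.5,"dz":0,"spin":0,"gripper":4.5},{"dx":-2.5,"dy":1,"dz":0,"spin":0,"gripper":4.5}]' 60; python3 -m inch '[{"dx":-2.5,"dy":1.5,"dz":0,"spin":0,"gripper":4.5},{"dx":-2,"dy":2,"dz":0,"spin":0,"gripper":4.5},{"dx":-1.2,"dy":2.5,"dz":0,"spin":0,"gripper":4.5},{"dx":0,"dy":2.5,"dz":0,"spin":0,"gripper":4.5},{"dx":0,"dy":2.5,"dz":0,"spin":0,"gripper":4.5},{"dx":0,"dy":2,"dz":0,"spin":0,"gripper":4.5},{"dx":0,"dy":1,"dz":0,"spin":0,"gripper":4.5},{"dx":0,"dy":0,"dz":0,"spin":0,"gripper":4.5},{"dx":0,"dy":0,"dz":0,"spin":0,"gripper":4.5}]' 60; python3 plan.py 0.6429 -0.1515 0.034 8.04
```

```text
t: 29.15
position: [0.4943, -0.1159, 0.112]
ee_rot: [0.657, 0.753, -0.0, -0.0]
ft_force: [-0.0, 0.0, -0.3]
width: 0.642
grasp_force: 63.7
t: 30.05
position: [0.6405, -0.1515, 0.1119]
ee_rot: [0.656, 0.754, -0.0, -0.0]
ft_force: [-0.2, -0.3, -0.9]
width: 0.646
grasp_force: 63.8
t 30.05 pos [ 0.641 -0.152  0.112] yaw 7.94 tilt [-0.001  0.    -1.   ] q [-0.271  0.136  1.615 -0.     1.391 -0.409] w_cm 5.51 gf 63.752 F [-0.233 -0.273 -0.937]
spin -0.1 after-spin cm [-0.035  0.244  7.794] unspun cm [-0.035  0.244  7.794]
```

```bash
python3 -m inch '[{"dx":0,"dy":0.2,"dz":2,"spin":0,"gripper":4.5},{"dx":0,"dy":0,"dz":2,"spin":0,"gripper":4.5},{"dx":0,"dy":0,"dz":2,"spin":0,"gripper":4.5},{"dx":0,"dy":0,"dz":1,"spin":0,"gripper":4.5},{"dx":0,"dy":0,"dz":0.4,"spin":0,"gripper":4.5},{"dx":0,"dy":0,"dz":0.2,"spin":0,"gripper":4.5},{"dx":0,"dy":0,"dz":0,"spin":0,"gripper":4.5}]' 60; python3 -m inch '[{"dx":0,"dy":0,"dz":0.1,"spin":0,"gripper":4.5},{"dx":0,"dy":0,"dz":0,"spin":0,"gripper":4.5}]' 60; python3 -m inch '[{"dx":0,"dy":0,"dz":0.1,"spin":0,"gripper":4.5},{"dx":0,"dy":0,"dz":0,"spin":0,"gripper":4.5}]' 60
```

```text
t: 30.75
position: [0.6434, -0.1511, 0.0371]
ee_rot: [0.656, 0.755, 0.0, 0.0]
ft_force: [-1.0, -0.0, -1.6]
width: 0.648
grasp_force: 63.8
t: 30.95
position: [0.6434, -0.151, 0.0358]
ee_rot: [0.656, 0.755, 0.0, 0.0]
ft_force: [0.7, 0.3, -1.7]
width: 0.643
grasp_force: 63.8
t: 31.15
position: [0.6432, -0.1509, 0.0343]
ee_rot: [0.656, 0.755, -0.0, 0.0]
ft_force: [-0.1, -0.1, -2.0]
width: 0.643
grasp_force: 63.8
```

```bash
python3 -m inch '[{"dx":0,"dy":0,"dz":0.1,"spin":0,"gripper":4.5},{"dx":0,"dy":0,"dz":0,"spin":0,"gripper":4.5}]' 60; python3 -m inch '[{"dx":0,"dy":0,"dz":0,"spin":0,"gripper":5.8},{"dx":0,"dy":0,"dz":0,"spin":0,"gripper":6.5},{"dx":0,"dy":0,"dz":0,"spin":0,"gripper":7.5},{"dx":0,"dy":0,"dz":0,"spin":0,"gripper":8.5},{"dx":0,"dy":0,"dz":0,"spin":0,"gripper":8.5},{"dx":0,"dy":0,"dz":-2,"spin":0,"gripper":8.5},{"dx":0,"dy":0,"dz":-3,"spin":0,"gripper":8.5},{"dx":0,"dy":0,"dz":-3,"spin":0,"gripper":8.5},{"dx":0,"dy":0,"dz":-3,"spin":0,"gripper":8.5},{"dx":0,"dy":0,"dz":-3,"spin":0,"gripper":8.5},{"dx":0,"dy":0,"dz":-3,"spin":0,"gripper":8.5}]' 60; python3 -m inch '[{"dx":0,"dy":-2,"dz":-2,"spin":0,"gripper":8.5},{"dx":3,"dy":-3,"dz":0,"spin":0,"gripper":8.5},{"dx":-3,"dy":-4,"dz":0,"spin":0,"gripper":8.5},{"dx":-4,"dy":-4,"dz":0,"spin":0,"gripper":8.5},{"dx":-4,"dy":-4,"dz":0,"spin":0,"gripper":8.5},{"dx":-4,"dy":-4,"dz":0,"spin":0,"gripper":8.5},{"dx":-4,"dy":-2,"dz":0,"spin":0,"gripper":8.5},{"dx":-4,"dy":0,"dz":0,"spin":0,"gripper":8.5},{"dx":-4,"dy":0,"dz":0,"spin":0,"gripper":8.5},{"dx":-4,"dy":0,"dz":0,"spin":0,"gripper":8.5},{"dx":0,"dy":0,"dz":0,"spin":0,"gripper":8.5}]' 60
python3 - <<'E'
from station import cams; import cv2; from h import *
c=cams.capture("top"); cv2.imwrite("pics/t5.png",c["img"]); np.savez("top5.npz",**c)
s=cams.capture("side"); cv2.imwrite("pics/s5.png",s["img"])
# expected pixel of each top centre, then measured top square
T=np.linalg.inv(c["T"])
for n,m in dict(green=(.6051,.1162),blue=(.6177,.0269),yellow=(.6303,-.0622),red=(.6429,-.1515)).items():
    p=c["intrinsics"]@(T@[*m,.02+G[n][0],1])[:3]; uv=(p[:2]/p[2]).round().astype(int)
    try: g=gift(c,n,uv,.02); print(n,uv,g,"err mm",(g[0]-m)*1000)
    except Exception as e: print(n,uv,e)
E
```

```text
t: 31.35
position: [0.6434, -0.1509, 0.0339]
ee_rot: [0.656, 0.755, 0.0, 0.0]
ft_force: [-3.0, 0.1, 4.2]
width: 0.647
grasp_force: 64.2
t: 32.45
position: [0.6431, -0.1509, 0.2046]
ee_rot: [0.656, 0.755, 0.0, 0.0]
ft_force: [0.3, -0.2, -0.6]
width: 0.995
grasp_force: 0.0
t: 33.55
position: [0.4658, -0.448, 0.222]
ee_rot: [0.657, 0.754, -0.0, -0.001]
ft_force: [0.7, 0.8, 0.2]
width: 0.994
grasp_force: 0.0
green [227 148] (array([0.604 , 0.1163]), (46.672874450683594, 46.637786865234375), 8.12646198272705) err mm [-1.1002  0.1277]
blue [272 144] (array([0.616 , 0.0279]), (47.621273040771484, 48.85654067993164), 7.940325736999512) err mm [-1.6966  1.038 ]
yellow [316 141] (array([ 0.631, -0.061]), (51.64901351928711, 51.836814880371094), 8.101614952087402) err mm [0.7037 1.1912]
red [356 138] (array([ 0.6434, -0.1504]), (57.775936126708984, 57.48819351196289), 8.081757545471191) err mm [0.5365 1.0647]
```

View pics/t5.png

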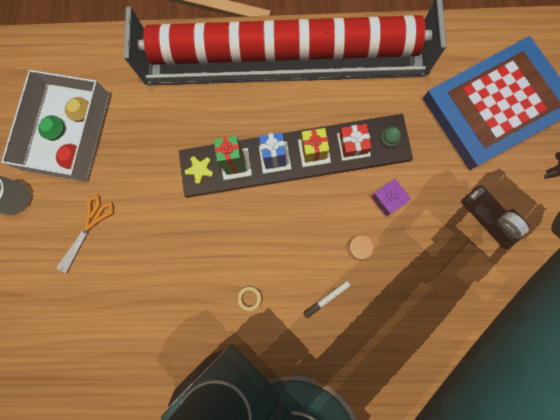

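View pics/s5.png

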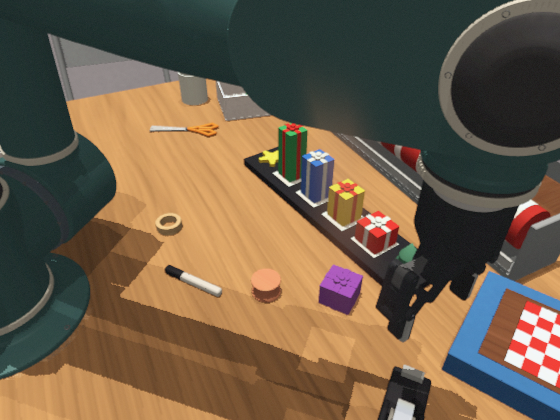

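All four gifts stand upright from the star: green (292,150), blue (317,175), yellow (346,203) and red (377,232) in the side view. In the top view each is within 2 mm of its square's centre and the robot touches nothing, so I'm handing in.

```bash
python3 -c "
from station import workorder; print(workorder.finish_job())"
```

```text
the job is handed in; nothing more can be done
None
```

I handed the job in at about 34 s with green, blue, yellow and red standing in order from the star, each measured within about 2 mm of its square's centre and straight with the ledge; no verdict came back.

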